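# Make up two test kits

## Task

Make up the two kits from the stock on the bench. Blue tray: the brown vial with the blue cap stands in the round pocket and the wire-mesh basket in the square pocket. Yellow tray: the clear vial with the white cap stands in the round pocket and the steel calibration weight in the square pocket; everything upright on its pocket's floor, and the other two vials (brown with white cap, clear with blue cap) left where they are.

Things in the scene. Friction and masses are not known exactly. Their poses are not given: they have to be found in the camera images.
- vial_04_mid (a point): Brown glass vial with a BLUE cap: upright screw-cap sample vial, glass 23 mm across and 44 mm high, cap 18 mm across on top, 48 mm high in all, about 18 g. The point is on its axis half-way up, 24 mm above its foot; z is up. Goes to the blue tray.
- vial_01_mid (a point): Clear glass vial with a WHITE cap: upright screw-cap sample vial, glass 23 mm across and 44 mm high, cap 18 mm across on top, 48 mm high in all, about 18 g. The point is on its axis half-way up, 24 mm above its foot; z is up. Goes to the yellow tray.
- basket_1_mid (a point): Basket of steel wire mesh with a turned steel collar on top, upright, 26 mm across, 46 mm high, 35 g. The point is on its axis half-way up, 23 mm above its foot; z is up. To the fingers it feels like a square post 24 mm wide over its whole height, with flat sides along its x and y axes, which at the start stand within 0.3 rad of the world's. Goes to the blue tray.
- weight_1_mid (a point): Steel calibration weight with a knob, upright, 24 mm across, 30 mm high, 100 g; to the fingers a plain cylinder of 24 mm. The point is on its axis half-way up, 15 mm above its foot; z is up. Goes to the yellow tray.
- vial_03_mid (a point): Brown glass vial with a WHITE cap: upright screw-cap sample vial, glass 23 mm across and 44 mm high, cap 18 mm across on top, 48 mm high in all, about 18 g. The point is on its axis half-way up, 24 mm above its foot; z is up. Not wanted: leave it standing where it is.
- vial_02_mid (a point): Clear glass vial with a BLUE cap: upright screw-cap sample vial, glass 23 mm across and 44 mm high, cap 18 mm across on top, 48 mm high in all, about 18 g. The point is on its axis half-way up, 24 mm above its foot; z is up. Not wanted: leave it standing where it is. (Fixed bystander to steer clear of: a clear drawer unit, 0.21 m high, at x over 0.56 m, y under -0.35 m.)
- tray_blue: Blue kit tray fixed to the worktop, 70 x 136 mm, 9 mm high; origin at the centre of its underside, on the worktop, z up, y along its length. Two white-floored pockets 6 mm deep (floor 3 mm above the worktop): a round one, 43 mm across, centred at y = +32 mm, for the brown vial with the blue cap; a square one, 45 x 45 mm, centred at y = -32 mm, for the mesh basket. Both have x = 0.
- tray_yellow: Yellow kit tray fixed to the worktop, 70 x 136 mm, 9 mm high; origin at the centre of its underside, on the worktop, z up, y along its length. Two white-floored pockets 6 mm deep (floor 3 mm above the worktop): a round one, 43 mm across, centred at y = +32 mm, for the clear vial with the white cap; a square one, 45 x 45 mm, centred at y = -32 mm, for the calibration weight. Both have x = 0.
There are look-alikes about, which are no part of the job. Leave any black look-alike of the part that bears basket_1_mid alone.

How it is judged (in metres and radians):
At the end, for the whole second after the job is handed in: Blue tray: brown blue-capped vial in the round pocket, basket in the square one. Yellow tray: clear white-capped vial in the round, weight in the square one. Each within 12 mm of its pocket's centre along x and y, within 4 mm of its floor, within 0.15 rad of upright, released, at rest (x of vial_04_mid in the frame of tray_blue between -0.012 and 0.012 m and y of vial_04_mid in the frame of tray_blue between 0.02 and 0.044 m and z of vial_04_mid in the frame of tray_blue between 0.023 and 0.031 m and angle between each of vial_04_mid, basket_1_mid, vial_01_mid, weight_1_mid's own z axis and vertical below 0.15 rad and linear speed of each of vial_04, basket_1, vial_01, weight_1 below 0.02 m/s and angular speed of each of vial_04, basket_1, vial_01, weight_1 below 0.3 rad/s and x of basket_1_mid in the frame of tray_blue between -0.012 and 0.012 m and y of basket_1_mid in the frame of tray_blue between -0.044 and -0.02 m and z of basket_1_mid in the frame of tray_blue between 0.022 and 0.03 m and x of vial_01_mid in the frame of tray_yellow between -0.012 and 0.012 m and y of vial_01_mid in the frame of tray_yellow between 0.02 and 0.044 m and z of vial_01_mid in the frame of tray_yellow between 0.023 and 0.031 m and x of weight_1_mid in the frame of tray_yellow between -0.012 and 0.012 m and y of weight_1_mid in the frame of tray_yellow between -0.044 and -0.02 m and z of weight_1_mid in the frame of tray_yellow between 0.014 and 0.022 m); the robot touches nothing.
It fails at once if a vial that is not wanted is moved more than 20 mm or knocked over (distance of any of vial_03_mid, vial_02_mid from where it was at the start of the episode above 0.02 m or angle between any of vial_03_mid, vial_02_mid's own z axis and vertical above 0.6 rad).
It also fails if it takes over 99 s, if anything falls off the work surface, if the arm or the gripper's body presses on something with over 40 N, if the wrist force passes 120 N, or if a joint passes its speed limit or range.

## Robot

A 7-joint arm with a two-finger parallel gripper is mounted at the origin on a cart in front of the work surface, level with it; the furniture and walls round the work are solid. World frame = base frame: x ahead of the robot, y to its left, z up, the work surface at z = 0. Lengths are in mm, angles in rad, forces in N, time in s.
With the tool pointing down it reaches from about 400 to 850 mm from the base axis. Payload 4.5 kg.
Tool frame: the origin (TCP) lies midway between the tips of the shut fingers; the grasp point (between the pads) lies 19 mm behind it; z points along the fingers, y is the line along which they close (so a half turn about z gives the same grasp; the last joint's range is limited). The gripper opens to 85 mm and grips with 20 to 120 N. Pads are 22 mm wide; open, the fingers measure 114 mm over their backs; the gripper's body (76 mm by 85 mm) begins 54 mm behind the grasp point. The pads swing forward as they close: fully open they stand 13 mm farther back than shut.
Start: joints at [1.3, 0.689, -0.195, 1.565, 0.157, 0.902, -0.215], TCP at [187.593, -596.207, 231.317] pointing down, gripper open.
Joint ranges: [-3.01, 3.01], [-0.46, 2.08], [-1.47, 1.51], [0.13, 2.56], [-1, 4.14], [0.04, 2.09], [-2.66, 2.66]. Speed limits (rad/s): [2.57, 2.57, 3.14, 3.14, 3.14, 3.14, 3.14].

## Interface

Orientations are given as a unit quaternion [w, x, y, z].
In Python, from station import bot, vision gives the robot as it stands.
- The arm moves only by the tool send_rows, never from a script. Its argument "plan" is a list of rows, each a list of 5 numbers: the opening in per cent of the stroke, from 0 (shut) to 100 (fully open), then the shift along the tool's x, y, z scaled (see below), then the turn about the tool's z scaled (see below). A call has 1 to 20 rows; each row is the pose to reach, as a shift and turn from the pose commanded when the call began, along the tool's axes at that moment; what a row does not reach only later rows make up. The controller multiplies each number of a shift by 200 mm and each number of a turn by pi/2 rad. A row lasts 1/10 s, in which the tool goes at most 50 mm and 8.59 degrees, less where a joint would pass 70% of its speed; a pose out of reach is approached as far as the arm can. A call with a number of a shift or a turn outside -1 to 1 is refused whole. A call with a gripper value outside its range is refused whole. The fingers move at their own pace and stop on an object; "newtons" is the grip in N (left out, the last holds). Time passes only in rows, so rows that repeat a pose let the fingers close. It gives the time, the measured TCP pose, the force, the opening and the grip force at its end, in the units of the state.
- bot.get_state(): the state, without advancing time (a new reading comes with each control period).
- vision.read_camera(name): name is "scene" or "top" or "wrist"; returns a dict with "image" (420x560x3 uint8, red, green, blue), "fx", "fy", "cx", "cy" (pixels), "eye" and "attitude" of the camera in the world. Camera axes: x right, y down, z forward; pixel columns grow to the right and rows downward; lengths in mm; the calibration is good to about 2 mm. A picture is of the moment at which its call begins. There is no depth.
- bot.job_done(): hands the job in; it is judged then, once.
Trained networks look in the newest picture that a camera, given by its name, has taken for a name from the list of things; names that differ only in an ending like _2 or _b are one class to them, and where a whole thing is asked for, a point or a joint stands for the part that bears it (a point fixed in the world has none). Each returns a list of dicts, best first, with "p" (0 to 1); they miss things now and then, are a little off and sometimes report something else, mostly with a low value. They report only what shows in the picture. A call takes as long as a camera call. They do not tell look-alikes from the thing itself.
- vision.search_frame(camera, label): "point" ([column, row] in pixels, amid what is visible of it).
The state is a dict: "clock": time; "q": joint angles; "qvel": joint speeds; "tau": joint torques, N m; "position": TCP position; "eef_rot": TCP orientation; "ft_force": force on the tool from outside, world axes, zero at the start; "wrist_torque": the same for the moment, N m; "width": finger opening in mm; "gripper_force": force on a finger pad.
Only numpy, scipy, OpenCV 4.12 (cv2) and the standard library are available. Lean on these libraries where they do the work, as an engineer would, in place of code of your own. Each camera call takes 0.05 s, during which the arm holds its last target. There are 200 camera calls.

## Working session

There is one attempt and no reset: what is moved stays moved. The work goes in short steps, Python scripts to look and compute and a tool call to move; the robot and the scene stay as the last step left them, time stands still between calls to the robot, and variables do not carry over. Pictures are saved under pics/ and viewed, at most 14 in all, crops included, and the job is handed in when it is done.

Besides the shell and the picture viewer there is one more tool, called after ">>>" by a JSON object that holds its "method" and its "body". send_rows: Moves the arm, as the interface text tells. Shifts and turns lie within -1 to 1; 1 stands for 200 mm of shift or pi/2 rad of turn. Its arguments: {"type":"object","properties":{"plan":{"type":"array","items":{"type":"array","items":{"type":"number"}}},"newtons":{"type":"number"}},"required":["plan"]}

```bash
ls; mkdir -p pics; python3 - <<'E'
from station import bot, vision
import cv2
s=bot.get_state(); print({k:s[k] for k in('clock','position','eef_rot','width')})
for n in('scene','top'):
    c=vision.read_camera(n); cv2.imwrite(f'pics/{n}0.png',c['image'][:,:,::-1]); print(n,{k:c[k] for k in c if k!='image'})
    for l in('vial_04_mid','basket_1_mid','weight_1_mid','tray_blue','tray_yellow'):
        print(l,[(d['point'],round(d['p'],2)) for d in vision.search_frame(n,l)])
E
```

```text
pics
{'clock': 0.0, 'position': array([ 187.29863331, -595.58006244,  230.44010425]), 'eef_rot': array([-9.27718816e-04,  9.88404397e-01,  1.51841503e-01, -2.13815066e-04]), 'width': 85.4151218794197}
scene {'fx': 498.57240038863006, 'fy': 498.57240038863006, 'cx': 276.53132489779455, 'cy': 212.8408072977508, 'eye': array([ 208.46005175, -525.64952057,  826.29917829]), 'attitude': array([-0.32308964,  0.89731888, -0.28289813,  0.10198316])}
vial_04_mid [([277.1, 215.8], 0.71)]
basket_1_mid [([314.9, 205.8], 0.58), ([331.1, 184.3], 0.51)]
weight_1_mid [([344.3, 246.7], 0.5)]
tray_blue [([294.9, 319.1], 0.82), ([287.5, 171.6], 0.34)]
tray_yellow [([162.9, 181.2], 0.96), ([279.9, 213.2], 0.16)]
top {'fx': 525.7823090553455, 'fy': 525.7823090553455, 'cx': 275.9015401936037, 'cy': 213.7622124679856, 'eye': array([ 4.63711657e+02, -7.32279450e-02,  1.10904096e+03]), 'attitude': array([ 0.0383623 , -0.69927726,  0.71288063, -0.03661781])}
vial_04_mid []
basket_1_mid [([284.5, 170.3], 0.59), ([263.7, 139.0], 0.49)]
weight_1_mid [([336.4, 175.5], 0.42), ([273.9, 212.7], 0.27)]
tray_blue [([362.6, 258.7], 0.83)]
tray_yellow [([154.1, 280.7], 0.76)]
```

View pics/scene0.png

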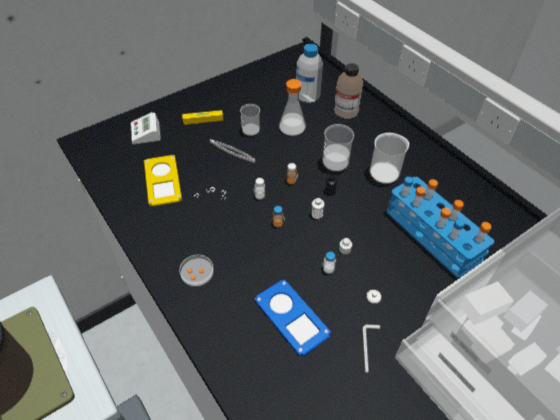

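View pics/top0.png

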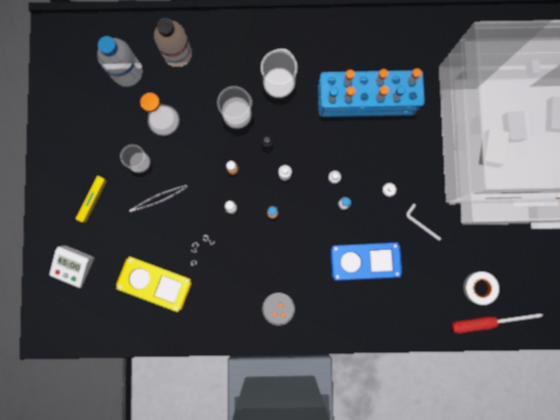

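```bash
python3 - <<'E'
import cv2,numpy as np
a=cv2.imread('pics/scene0.png')[155:315,240:400]; b=cv2.imread('pics/top0.png')[130:290,205:410]
cv2.imwrite('pics/cropa.png',cv2.resize(a,(600,600),interpolation=cv2.INTER_CUBIC))
cv2.imwrite('pics/cropb.png',cv2.resize(b,(760,593),interpolation=cv2.INTER_CUBIC))
E
```

```text
(no output)
```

View pics/cropa.png

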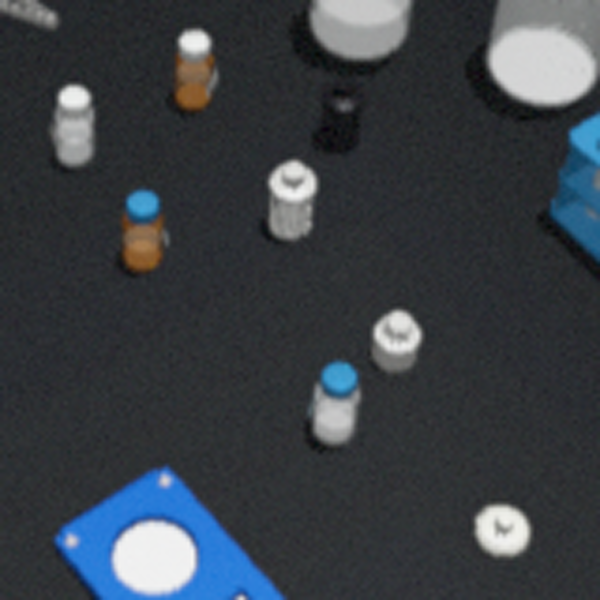

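View pics/cropb.png

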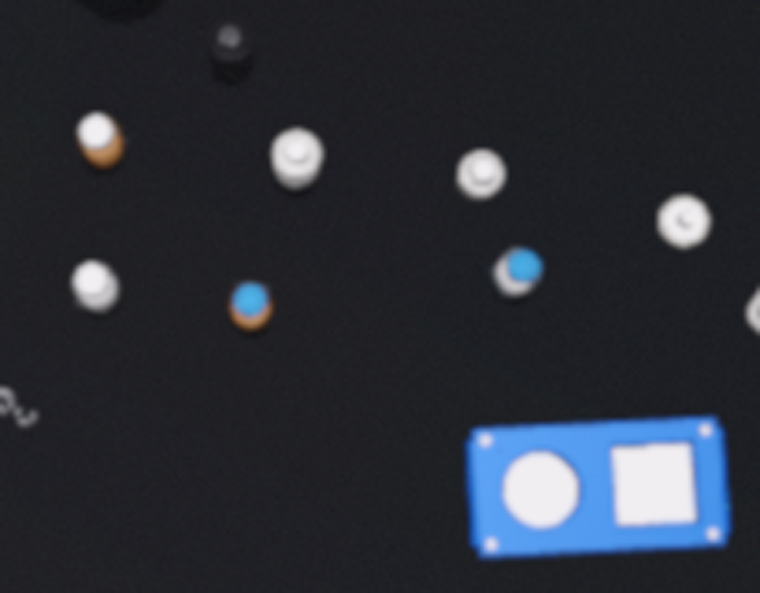

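```bash
cat > h.py <<'E'
import numpy as np,cv2
from scipy.spatial.transform import Rotation as R
def ray(c,p):
    d=np.array([(p[0]-c['cx'])/c['fx'],(p[1]-c['cy'])/c['fy'],1.]); q=c['attitude']
    return np.array(c['eye']),R.from_quat([q[1],q[2],q[3],q[0]]).apply(d)
def at(c,p,z):
    e,d=ray(c,p); return (e+d*(z-e[2])/d[2])
E
python3 - <<'E'
from station import bot, vision
from h import *
C={n:vision.read_camera(n) for n in('top','scene')}
np.set_printoptions(precision=1,suppress=True)
tp=lambda u,v:(205+u/3.707-.4,130+v/3.707-.4); sc=lambda u,v:(240+u/3.75-.4,155+v/3.75-.4)
for n,a,b,z in[('bw',(95,130),(194,41),48),('cw',(92,280),(74,96),48),('bb',(250,298),(144,203),48),('cb',(523,265),(340,377),48),('basket',(297,150),(292,172),46),('weight',(481,170),(398,322),30),('black',(229,38),(344,100),46)]:
    print(n,at(C['top'],tp(*a),z)[:2],at(C['scene'],sc(*b),z)[:2])
for n in C:
    im=C[n]['image']; hsv=cv2.cvtColor(im,cv2.COLOR_RGB2HSV)
    for l,lo,hi in(('blue',105,120),('yellow',22,34)):
        m=cv2.inRange(hsv,(lo,150,90),(hi,255,255))
        cs,_=cv2.findContours(m,cv2.RETR_EXTERNAL,cv2.CHAIN_APPROX_NONE)
        cs=sorted(cs,key=cv2.contourArea)[-3:]
        for k in cs:
            if cv2.contourArea(k)<900: continue
            box=cv2.boxPoints(cv2.minAreaRect(k)); M=cv2.moments(k)
            W=np.array([at(C[n],p,9)[:2] for p in k[:,0]],np.float32); r=cv2.minAreaRect(W)
            fill=np.zeros(m.shape,np.uint8); cv2.drawContours(fill,[k],-1,255,-1)
            h=cv2.inRange(hsv,(0,0,150),(180,70,255))&fill
            _,_,st,ce=cv2.connectedComponentsWithStats(h)
            P=[at(C[n],p,3)[:2] for p,s in zip(ce[1:],st[1:]) if s[4]>100]
            print(n,l,r,P)
E
```

```text
bw [679.8  93.2] [682.1  93.8]
cw [596.2  95.6] [599.9  97.3]
bb [584.6   9.2] [586.7   9. ]
cb [ 599.9 -140.9] [ 601.8 -141.7]
basket [666.7 -18.3] [667.6 -18.2]
weight [ 656.3 -121.5] [ 658.2 -122.9]
black [730.7  18.2] [725.6   7.8]
top blue ((478.4252624511719, -183.70550537109375), (75.4154281616211, 148.02362060546875), 1.563909649848938) [array([ 479.3, -216.3]), array([ 477.7, -152.5])]
top yellow ((439.97857666015625, 259.09722900390625), (148.30282592773438, 75.1413803100586), 68.77747344970703) [array([451.5, 289.8]), array([428.4, 230. ])]
scene blue ((480.13446044921875, -185.47589111328125), (73.85246276855469, 146.67018127441406), 1.7109230756759644) [array([ 480.5, -151.2]), array([ 482.1, -215.9])]
scene yellow ((441.7366638183594, 257.96319580078125), (152.09194946289062, 73.4956283569336), 68.53591918945312) [array([454.9, 292.8]), array([431.5, 232.8])]
```

>>> {"method": "send_rows", "body": {"plan": [[60,0.84,-0.68,0,0.194],[60,0.84,-0.68,0,0.194],[60,0.84,-0.68,0,0.194],[60,0.84,-0.68,0,0.194],[60,0.84,-0.68,0,0.194],[60,0.84,-0.68,0,0.194],[60,0.84,-0.68,0,0.194],[60,0.84,-0.68,0,0.194]], "newtons": 30}}

```text
clock: 1.5
position: [305.8, -417.7, 231.4]
eef_rot: [0.001, 1.0, -0.001, -0.0]
ft_force: [0.3, 0.2, -0.6]
width: 51.4
gripper_force: 0.0
```

>>> {"method": "send_rows", "body": {"plan": [[60,0.82,-1,0.2,0],[60,0.82,-1,0.2,0],[60,0.82,-1,0.2,0],[60,0.82,-1,0.2,0],[60,0.82,-1,0.2,0],[60,0.82,-1,0.2,0],[60,0.82,-1,0.2,0],[60,0.82,-1,0.2,0]]}}

```text
clock: 2.3
position: [469.7, -218.6, 191.2]
eef_rot: [0.001, 1.0, -0.002, -0.001]
ft_force: [0.2, -0.4, -0.2]
width: 51.1
gripper_force: 0.0
```

>>> {"method": "send_rows", "body": {"plan": [[60,0.55,-1,0.2,0],[60,0.55,-1,0.2,0],[60,0.55,-1,0.2,0],[60,0.55,-1,0.2,0],[60,0.55,-1,0.2,0],[60,0.55,-1,0.2,0],[60,0.55,-1,0.2,0],[60,0.55,-1,0.2,0]]}}

```text
clock: 3.1
position: [580.2, -20.2, 151.6]
eef_rot: [0.001, 1.0, -0.003, -0.0]
ft_force: [0.7, -0.1, 0.4]
width: 51.4
gripper_force: 0.0
```

```bash
python3 - <<'E'
from station import bot, vision
import cv2
from h import *
c=vision.read_camera('wrist'); cv2.imwrite('pics/w1.png',c['image'][:,:,::-1]); s=bot.get_state(); print(s['clock'],s['position'],c['eye'],c['attitude'],c['fx'])
for l in('vial_04_mid','basket_1_mid','weight_1_mid'):
    print(l,[(d['point'],round(d['p'],2),at(c,d['point'],24 if l!='weight_1_mid' else 15)[:2]) for d in vision.search_frame('wrist',l)])
E
```

```text
3.15 [580.24607518 -19.84804773 151.64614526] [663.14815119 -20.4268819  294.00398947] [-0.11717251 -0.69592957  0.69884048  0.11651015] 351.34534413324224
vial_04_mid [([245.4, 198.8], 0.64, array([583.54407935,   7.94805832]))]
basket_1_mid [([279.3, 92.5], 0.87, array([663.80153159, -19.62436496])), ([228.0, 5.4], 0.69, array([719.41397608,  14.66229232]))]
weight_1_mid [([411.2, 103.2], 0.88, array([ 655.77578229, -119.48765264]))]
```

View pics/w1.png

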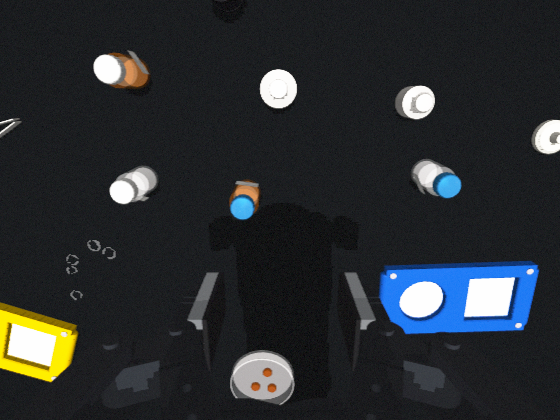

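>>> {"method": "send_rows", "body": {"plan": [[60,0.022,-0.142,0.25,0],[60,0.022,-0.142,0.4,0],[60,0.022,-0.142,0.6,0],[60,0.022,-0.142,0.7,0],[60,0.022,-0.142,0.705,0],[60,0.022,-0.142,0.705,0],[0,0.022,-0.142,0.705,0],[0,0.022,-0.142,0.705,0],[0,0.022,-0.142,0.705,0],[0,0.022,-0.142,0.705,0],[0,0.022,-0.142,0.705,0],[0,0.022,-0.142,0.705,0],[0,0.022,-0.142,0.6,0],[0,0.022,-0.142,0.4,0],[0,0.022,-0.142,0.2,0],[0,0.022,-0.142,0.2,0]]}}

```text
clock: 4.9
position: [589.3, 12.4, 116.9]
eef_rot: [-0.0, 1.0, -0.0, 0.005]
ft_force: [1.8, 0.7, 0.5]
width: 21.5
gripper_force: 29.7
```

>>> {"method": "send_rows", "body": {"plan": [[0,-0.528,0.803,0,0],[0,-0.528,0.803,0,0],[0,-0.528,0.803,0,0],[0,-0.528,0.803,0,0],[0,-0.528,0.803,0,0],[0,-0.528,0.803,0,0],[0,-0.528,0.803,0,0]]}}

```text
clock: 5.6
position: [480.8, -147.0, 111.3]
eef_rot: [-0.0, 1.0, 0.001, 0.001]
ft_force: [0.8, 1.9, -0.7]
width: 21.5
gripper_force: 29.7
```

```bash
python3 - <<'E'
from station import bot, vision
import cv2
from h import *
c=vision.read_camera('wrist'); s=bot.get_state(); print(s['clock'],s['position'],s['width'])
im=c['image'][:,:,::-1].copy()
b=cv2.cvtColor(c['image'],cv2.COLOR_RGB2HSV)
for p in ((479,-152,3),(480.5,-216,3)):
    e=c['eye'];q=c['attitude'];v=R.from_quat([q[1],q[2],q[3],q[0]]).inv().apply(np.array(p)-e)
    print(p,v[0]/v[2]*c['fx']+c['cx'],v[1]/v[2]*c['fy']+c['cy'])
cv2.imwrite('pics/w2.png',im)
E
```

```text
5.65 [ 480.9441132  -146.64263329  111.25098269] 21.756057920447304
(479, -152, 3) 287.77925700812693 212.78794108908153
(480.5, -216, 3) 372.9182864171571 211.19409959729506
```

View pics/w2.png

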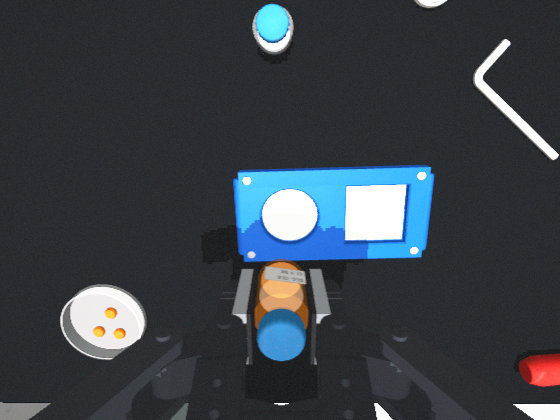

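>>> {"method": "send_rows", "body": {"plan": [[0,-0.01,0.03,0.1,0],[0,-0.01,0.03,0.2,0],[0,-0.01,0.03,0.3,0],[0,-0.01,0.03,0.4,0],[0,-0.01,0.03,0.44,0],[0,-0.01,0.03,0.44,0],[0,-0.01,0.03,0.44,0]]}}

```text
clock: 6.35
position: [478.4, -153.8, 23.7]
eef_rot: [0.0, 1.0, 0.001, 0.0]
ft_force: [-1.0, 0.6, 0.1]
width: 21.4
gripper_force: 29.7
```

>>> {"method": "send_rows", "body": {"plan": [[0,0,0,0.02,0],[0,0,0,0.04,0],[0,0,0,0.05,0],[0,0,0,0.05,0],[0,0,0,0.05,0]]}}

```text
clock: 6.85
position: [478.4, -154.4, 14.8]
eef_rot: [0.0, 1.0, 0.0, 0.001]
ft_force: [-0.9, 0.7, 14.2]
width: 21.4
gripper_force: 31.2
```

>>> {"method": "send_rows", "body": {"plan": [[25,0,0,0.045,0],[35,0,0,0.045,0],[45,0,0,0.04,0],[50,0,0,0.04,0],[50,0,0,-0.1,0],[50,0,0,-0.3,0],[50,0,0,-0.45,0],[60,0.94,-0.675,-0.5,0],[60,0.94,-0.675,-0.5,0],[60,0.94,-0.675,-0.5,0],[60,0.94,-0.675,-0.5,0],[60,0.94,-0.675,-0.5,0],[60,0.94,-0.675,-0.5,0],[60,0.94,-0.675,-0.5,0],[60,0.94,-0.675,-0.5,0],[60,0.94,-0.675,-0.5,0]]}}

```text
clock: 8.45
position: [664.5, -21.2, 113.1]
eef_rot: [0.001, 1.0, -0.001, -0.001]
ft_force: [-0.0, 0.1, 0.1]
width: 51.4
gripper_force: 0.0
```

```bash
cat > look.py <<'E'
import sys,cv2
from station import bot, vision
from h import *
s=bot.get_state(); np.set_printoptions(precision=1,suppress=True)
c=vision.read_camera('wrist'); cv2.imwrite(f'pics/{sys.argv[1]}.png',c['image'][:,:,::-1]); print(s['clock'],s['position'],s['width'])
for n in ('wrist','top','scene'):
    if n!='wrist': c=vision.read_camera(n)
    for l,z in (('vial_04_mid',24),('basket_1_mid',23),('weight_1_mid',15)):
        print(n,l,[(np.round(d['point']),round(d['p'],2),at(c,d['point'],z)[:2]) for d in vision.search_frame(n,l)])
E
python3 look.py w3
```

```text
8.45 [664.5 -21.2 113.1] 51.3953256322408
wrist vial_04_mid [(array([418., 410.]), 0.74, array([ 488.4, -140. ]))]
wrist basket_1_mid [(array([280., 219.]), 0.88, array([663.8, -20.9])), (array([219., 122.]), 0.6, array([730.2,  18.3]))]
wrist weight_1_mid [(array([420., 224.]), 0.91, array([ 657. , -122.7]))]
top vial_04_mid []
top basket_1_mid []
top weight_1_mid []
scene vial_04_mid [(array([280., 298.]), 0.47, array([ 478.9, -151.5]))]
scene basket_1_mid [(array([315., 208.]), 0.77, array([663.3, -17.1])), (array([326., 189.]), 0.47, array([717. ,  12.8]))]
scene weight_1_mid [(array([345., 246.]), 0.68, array([ 656.6, -125. ]))]
```

View pics/w3.png

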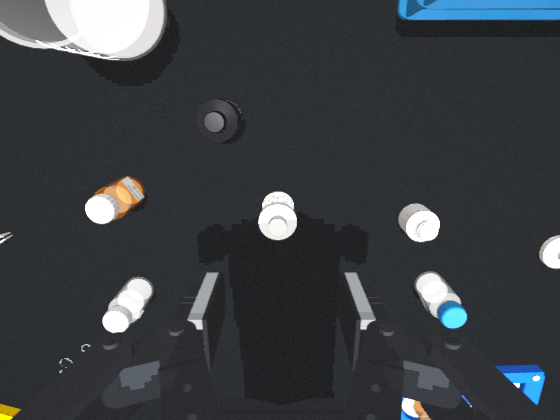

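>>> {"method": "send_rows", "body": {"plan": [[60,0.005,-0.01,0.2,0],[60,0.005,-0.01,0.4,0],[60,0.005,-0.01,0.5,0],[60,0.005,-0.01,0.515,0],[60,0.005,-0.01,0.515,0],[0,0.005,-0.01,0.515,0],[0,0.005,-0.01,0.515,0],[0,0.005,-0.01,0.515,0],[0,0.005,-0.01,0.515,0],[0,0.005,-0.01,0.515,0],[0,0.005,-0.01,0.515,0],[0,0.005,-0.01,0.515,0]]}}

```text
clock: 10.25
position: [668.3, -17.3, 12.2]
eef_rot: [0.0, 1.0, -0.0, 0.002]
ft_force: [-0.4, 0.2, 8.2]
width: 23.3
gripper_force: 30.3
```

>>> {"method": "send_rows", "body": {"plan": [[0,0,0,-0.15,0],[0,0,0,-0.35,0],[0,0,0,-0.5,0],[0,-0.925,0.985,-0.5,0],[0,-0.925,0.985,-0.5,0],[0,-0.925,0.985,-0.5,0],[0,-0.925,0.985,-0.5,0],[0,-0.925,0.985,-0.5,0],[0,-0.925,0.985,-0.5,0],[0,-0.925,0.985,-0.5,0],[0,-0.925,0.985,-0.5,0],[0,-0.925,0.985,-0.5,0],[0,-0.925,0.985,-0.5,0]]}}

```text
clock: 11.55
position: [483.2, -212.7, 110.4]
eef_rot: [-0.0, 1.0, 0.001, 0.001]
ft_force: [-0.2, -0.8, 0.2]
width: 23.3
gripper_force: 29.5
```

>>> {"method": "send_rows", "body": {"plan": [[0,-0.012,0.02,0.1,0],[0,-0.012,0.02,0.25,0],[0,-0.012,0.02,0.4,0],[0,-0.012,0.02,0.43,0],[0,-0.012,0.02,0.445,0],[0,-0.012,0.02,0.46,0],[0,-0.012,0.02,0.475,0],[0,-0.012,0.02,0.475,0],[0,-0.012,0.02,0.475,0]]}}

```text
clock: 12.45
position: [479.8, -218.4, 15.9]
eef_rot: [0.0, 1.0, -0.0, 0.0]
ft_force: [-0.3, -0.2, 0.0]
width: 23.0
gripper_force: 29.5
```

>>> {"method": "send_rows", "body": {"plan": [[0,0,0,0.005,0],[25,0,0,0.005,0],[35,0,0,0.005,0],[45,0,0,0.005,0],[45,0,0,0.005,0],[45,0,0,-0.1,0],[45,0,0,-0.3,0],[45,0,0,-0.5,0],[60,0.88,-0.475,-0.5,0],[60,0.88,-0.475,-0.5,0],[60,0.88,-0.475,-0.5,0],[60,0.88,-0.475,-0.5,0],[60,0.88,-0.475,-0.5,0],[60,0.88,-0.475,-0.5,0],[60,0.88,-0.475,-0.5,0],[60,0.88,-0.475,-0.5,0]]}}

```text
clock: 14.05
position: [653.9, -125.0, 115.2]
eef_rot: [0.001, 1.0, -0.001, -0.001]
ft_force: [0.3, -0.6, -0.3]
width: 51.1
gripper_force: 0.0
```

```bash
python3 look.py w4
```

```text
14.05 [ 653.9 -125.   115.2] 51.143019872217586
wrist vial_04_mid [(array([314., 392.]), 0.56, array([ 495.7, -153.1]))]
wrist basket_1_mid [(array([ 55., 103.]), 0.66, array([731. ,  18.6])), (array([405., 417.]), 0.48, array([ 466.6, -234. ]))]
wrist weight_1_mid [(array([279., 212.]), 0.95, array([ 655.4, -123.8]))]
top vial_04_mid []
top basket_1_mid []
top weight_1_mid [(array([332., 178.]), 0.51, array([ 654.8, -117.7]))]
scene vial_04_mid [(array([279., 299.]), 0.66, array([ 475.7, -151.3]))]
scene basket_1_mid [(array([328., 185.]), 0.49, array([728. ,  19.9])), (array([300., 323.]), 0.48, array([ 479.1, -212.1])), (array([162., 182.]), 0.31, array([433.8, 235. ])), (array([288., 173.]), 0.19, array([677.2,  98.3]))]
scene weight_1_mid [(array([345., 246.]), 0.71, array([ 657.5, -124.8]))]
```

View pics/w4.png

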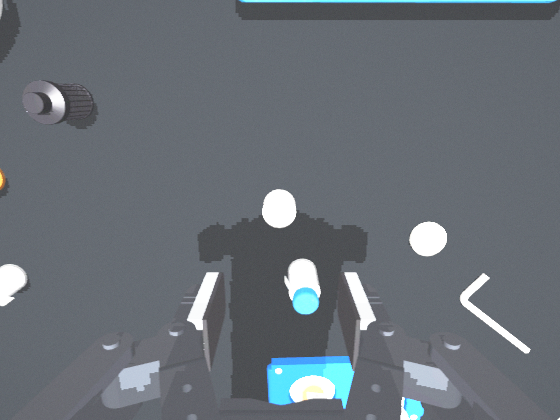

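>>> {"method": "send_rows", "body": {"plan": [[60,0.01,-0.01,0.2,0],[60,0.01,-0.01,0.4,0],[60,0.01,-0.01,0.52,0],[60,0.01,-0.01,0.545,0],[60,0.01,-0.01,0.545,0],[0,0.01,-0.01,0.545,0],[0,0.01,-0.01,0.545,0],[0,0.01,-0.01,0.545,0],[0,0.01,-0.01,0.545,0],[0,0.01,-0.01,0.545,0],[0,0.01,-0.01,0.545,0],[0,0.01,-0.01,0.545,0]], "newtons": 40}}

```text
clock: 15.85
position: [659.0, -121.7, 8.4]
eef_rot: [0.0, 1.0, -0.0, 0.002]
ft_force: [-0.4, -0.4, 6.6]
width: 22.6
gripper_force: 39.3
```

>>> {"method": "send_rows", "body": {"plan": [[0,0,0,-0.15,0],[0,0,0,-0.35,0],[0,0,0,-0.5,0],[0,-0.57,-0.9,-0.5,0],[0,-0.57,-0.9,-0.5,0],[0,-0.57,-0.9,-0.5,0],[0,-0.57,-0.9,-0.5,0],[0,-0.57,-0.9,-0.5,0],[0,-0.57,-0.9,-0.5,0]]}}

```text
clock: 16.75
position: [542.1, 62.2, 106.8]
eef_rot: [-0.001, 1.0, 0.003, -0.0]
ft_force: [0.9, 0.0, -0.7]
width: 22.5
gripper_force: 39.4
```

>>> {"method": "send_rows", "body": {"plan": [[0,-0.56,-0.87,0,0],[0,-0.56,-0.87,0,0],[0,-0.56,-0.87,0,0],[0,-0.56,-0.87,0,0],[0,-0.56,-0.87,0,0],[0,-0.56,-0.87,0,0],[0,-0.56,-0.87,0,0],[0,-0.56,-0.87,0,0],[0,-0.56,-0.87,0,0]]}}

```text
clock: 17.65
position: [432.8, 230.8, 106.3]
eef_rot: [0.0, 1.0, -0.002, 0.0]
ft_force: [0.5, 0.5, -0.4]
width: 22.4
gripper_force: 39.6
```

```bash
python3 - <<'E'
from station import bot, vision
import cv2
from h import *
c=vision.read_camera('wrist'); s=bot.get_state(); print(s['clock'],s['position'],s['width'],s['ft_force'])
im=c['image']; hsv=cv2.cvtColor(im,cv2.COLOR_RGB2HSV)
k=max(cv2.findContours(cv2.inRange(hsv,(22,150,90),(34,255,255)),0,1)[0],key=cv2.contourArea)
f=np.zeros(im.shape[:2],np.uint8); cv2.drawContours(f,[k],-1,255,-1)
_,_,st,ce=cv2.connectedComponentsWithStats(cv2.inRange(hsv,(0,0,140),(180,80,255))&f)
for q,t in zip(ce[1:],st[1:]):
    if t[4]>300: print(q,t[4],at(c,q,3)[:2])
cv2.imwrite('pics/w5.png',im[:,:,::-1])
E
```

```text
17.7 [432.4310669  231.22898491 106.3090772 ] 22.695774800636926 [ 0.1609125  -0.73492422 -0.64484746]
[200.34685598 188.14563895] 2465 [451.44511394 288.84900393]
[283.26975134 217.64557759] 3177 [428.74037954 229.05059429]
```

View pics/w5.png

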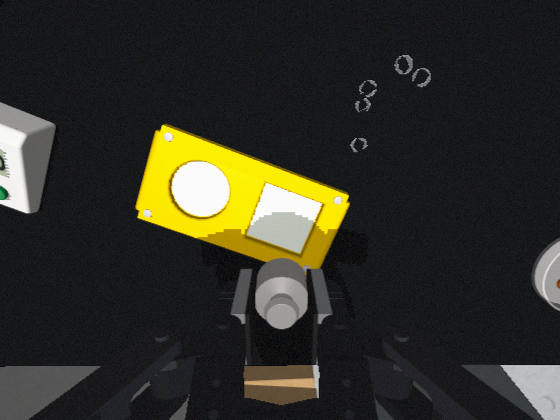

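>>> {"method": "send_rows", "body": {"plan": [[0,-0.015,0.003,0.1,0],[0,-0.015,0.003,0.25,0],[0,-0.015,0.003,0.4,0],[0,-0.015,0.003,0.43,0],[0,-0.015,0.003,0.445,0],[0,-0.015,0.003,0.46,0],[0,-0.015,0.003,0.47,0],[0,-0.015,0.003,0.47,0],[0,-0.015,0.003,0.47,0]]}}

```text
clock: 18.6
position: [428.7, 232.4, 12.9]
eef_rot: [-0.0, 1.0, 0.0, 0.0]
ft_force: [-0.1, 0.5, -1.4]
width: 22.7
gripper_force: 39.6
```

>>> {"method": "send_rows", "body": {"plan": [[0,0,0,0.008,0],[0,0,0,0.008,0],[25,0,0,0.008,0],[35,0,0,0.005,0],[45,0,0,0.005,0],[45,0,0,0.005,0],[45,0,0,-0.1,0],[45,0,0,-0.3,0],[45,0,0,-0.5,0],[60,0.84,0.68,-0.5,0],[60,0.84,0.68,-0.5,0],[60,0.84,0.68,-0.5,0],[60,0.84,0.68,-0.5,0],[60,0.84,0.68,-0.5,0],[60,0.84,0.68,-0.5,0],[60,0.84,0.68,-0.5,0],[60,0.84,0.68,-0.5,0]]}}

```text
clock: 20.3
position: [594.6, 98.2, 112.0]
eef_rot: [-0.001, 1.0, 0.001, -0.001]
ft_force: [-0.3, 0.3, -0.5]
width: 51.5
gripper_force: 0.0
```

```bash
sed -i "s/('vial_04_mid',24)/('vial_01_mid',24)/" look.py; python3 look.py w6
```

```text
20.3 [594.6  98.2 112. ] 51.52059908858136
wrist vial_01_mid [(array([286., 219.]), 0.85, array([594.9,  94.8]))]
wrist basket_1_mid [(array([414.,  11.]), 0.92, array([723. ,  21.8]))]
wrist weight_1_mid []
top vial_01_mid [(array([122., 277.]), 0.33, array([454.2, 319.6]))]
top basket_1_mid [(array([263., 139.]), 0.48, array([739.1,  25. ])), (array([385., 260.]), 0.46, array([ 480. , -221.8]))]
top weight_1_mid []
scene vial_01_mid [(array([256., 190.]), 0.57, array([588.8,  96.4]))]
scene basket_1_mid [(array([334., 183.]), 0.63, array([741.3,  15.7])), (array([299., 323.]), 0.54, array([ 477.3, -211.9]))]
scene weight_1_mid [(array([159., 186.]), 0.45, array([426.1, 237.3])), (array([289., 173.]), 0.17, array([684.1, 102.5]))]
```

View pics/w6.png

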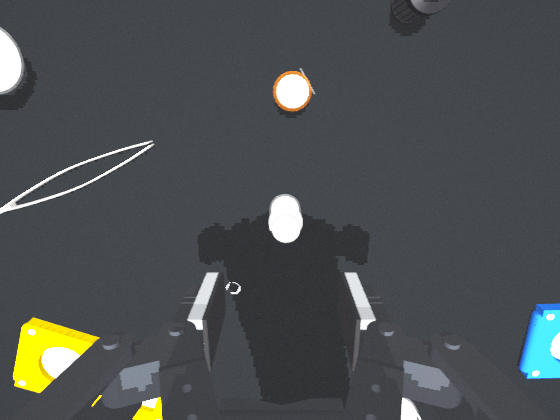

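>>> {"method": "send_rows", "body": {"plan": [[60,0.01,0.012,0.2,0],[60,0.01,0.012,0.4,0],[60,0.01,0.012,0.5,0],[60,0.01,0.012,0.51,0],[60,0.01,0.012,0.51,0],[0,0.01,0.012,0.51,0],[0,0.01,0.012,0.51,0],[0,0.01,0.012,0.51,0],[0,0.01,0.012,0.51,0],[0,0.01,0.012,0.51,0],[0,0.01,0.012,0.51,0],[0,0.01,0.012,0.51,0]], "newtons": 30}}

```text
clock: 22.1
position: [599.6, 94.0, 11.9]
eef_rot: [-0.0, 1.0, 0.0, 0.001]
ft_force: [0.0, 0.1, 6.0]
width: 21.4
gripper_force: 29.5
```

>>> {"method": "send_rows", "body": {"plan": [[0,0,0,-0.15,0],[0,0,0,-0.35,0],[0,0,0,-0.5,0],[0,-0.725,-0.97,-0.5,0],[0,-0.725,-0.97,-0.5,0],[0,-0.725,-0.97,-0.5,0],[0,-0.725,-0.97,-0.5,0],[0,-0.725,-0.97,-0.5,0],[0,-0.725,-0.97,-0.5,0],[0,-0.725,-0.97,-0.5,0],[0,-0.725,-0.97,-0.5,0],[0,-0.725,-0.97,-0.5,0],[0,-0.725,-0.97,-0.5,0]]}}

```text
clock: 23.4
position: [454.4, 286.4, 110.3]
eef_rot: [0.0, 1.0, -0.001, 0.0]
ft_force: [0.2, 1.1, 0.4]
width: 22.0
gripper_force: 29.6
```

>>> {"method": "send_rows", "body": {"plan": [[0,-0.01,-0.017,0.1,0],[0,-0.01,-0.017,0.25,0],[0,-0.01,-0.017,0.4,0],[0,-0.01,-0.017,0.43,0],[0,-0.01,-0.017,0.445,0],[0,-0.01,-0.017,0.46,0],[0,-0.01,-0.017,0.475,0],[0,-0.01,-0.017,0.475,0],[0,-0.01,-0.017,0.475,0]]}}

```text
clock: 24.3
position: [451.7, 291.4, 15.9]
eef_rot: [-0.0, 1.0, 0.0, 0.0]
ft_force: [-0.4, 0.2, -0.2]
width: 21.4
gripper_force: 29.6
```

Release, rise, and draw back to the side so the cameras see both trays.

>>> {"method": "send_rows", "body": {"plan": [[0,0,0,0.005,0],[25,0,0,0.005,0],[35,0,0,0.005,0],[45,0,0,0.005,0],[45,0,0,0.005,0],[45,0,0,-0.1,0],[45,0,0,-0.3,0],[45,0,0,-0.6,0],[45,0.4,1,-0.9,0],[45,0.4,1,-0.9,0],[45,0.4,1,-0.9,0],[45,0.4,1,-0.9,0],[45,0.4,1,-0.9,0],[45,0.4,1,-0.9,0],[45,0.4,1,-0.9,0],[45,0.4,1,-0.9,0],[45,0.4,1,-0.9,0]]}}

```text
clock: 26.0
position: [530.5, 92.9, 194.8]
eef_rot: [-0.0, 1.0, 0.002, -0.001]
ft_force: [-0.4, -0.0, -0.4]
width: 38.4
gripper_force: 0.0
```

```bash
python3 - <<'E'
from station import bot, vision
import cv2,numpy as np
im=vision.read_camera('scene')['image'][:,:,::-1]; t=vision.read_camera('wrist')['image'][:,:,::-1]
a=cv2.resize(im[140:220,120:220],(400,320)); b=cv2.resize(im[270:360,245:345],(400,360))
t=cv2.resize(t,(400,300)); o=np.zeros((600,800,3),np.uint8)
o[:300,:400]=a[:300]; o[:360,400:]=b; o[300:,:400]=t; o[360:,400:]=cv2.resize(im,(400,300))[60:300]
cv2.imwrite('pics/fin.png',o); s=bot.get_state(); print(s['clock'],s['position'],s['width'])
E
```

```text
26.1 [530.78828267  92.46089551 194.88803292] 38.393107891371294
```

View pics/fin.png

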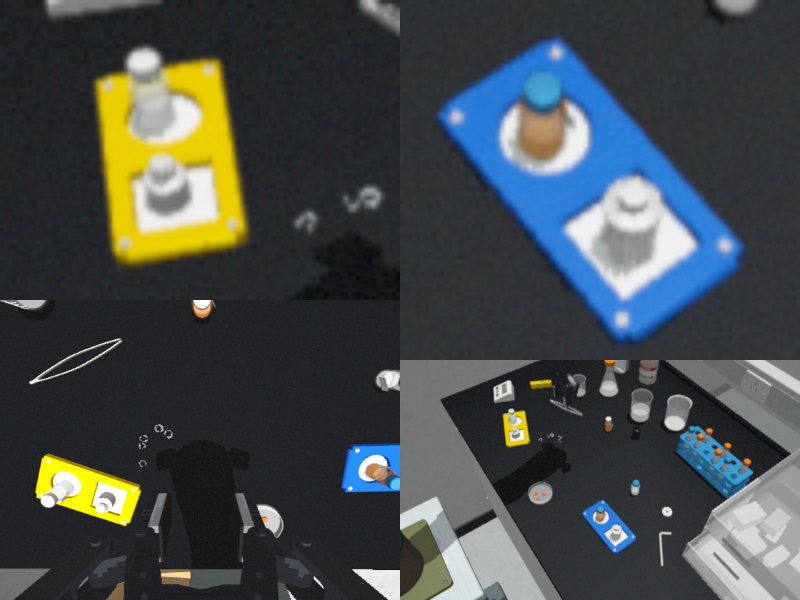

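```bash
python3 - <<'E'
from station import bot, vision
from h import *
c=vision.read_camera('scene'); np.set_printoptions(precision=1,suppress=True)
for n,p,z,k in(('cw',(155.8,154),51,(454.9,292.8)),('weight',(161.2,180.2),33,(431.5,232.8)),('bb',(280.4,290.7),51,(480.5,-151.2)),('basket',(302.7,317),49,(482.1,-215.9))):
    print(n,at(c,p,z)[:2]-k)
E
```

```text
cw [-1.5  1.8]
weight [ 0.4 -0.6]
bb [-1.8 -1. ]
basket [-1.4  0.1]
```

All four are within about 3 mm of their pocket centres and upright, so I am handing the job in.

```bash
python3 -c "
from station import bot
print(bot.job_done())"
```

```text
the job is handed in; nothing more can be done
None
```

Both kits are made up and the job is handed in at about 26 s: all four parts stand upright within about 3 mm of their pocket centres by the last camera check, and the two unwanted vials were not touched; the hand-in call gave no verdict.

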